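# Load a radio adapter into the shielded test box

### The job

Load the white radio adapter into the shielded test box for a test: press the sprung release on top of the box so that its tray pops out, lay the adapter flat in the tray's nest with its round stub toward the tray's front, and push the tray home until you feel it pass the click of the latch, so that it stays shut. Be gentle: never press on the box, the release or the tray with more than about 20 N, and leave the other things where they are.

Things in the scene. Friction and masses are not known exactly. Their poses are not given: they have to be found in the camera images.
- test_box: Shielded test box on the bench, grey painted sheet metal, 135 mm deep (x), 200 mm wide (y), 78 mm high; it does not move. Origin: centre of its underside; its own -x axis is the front, where the tray comes out toward the robot.
- release_top (a point): Centre of the top of the release: a round black push cap 18 mm across in a steel collar, on the box's roof near its right front corner, top 12 mm above the roof (90 mm above the bench). It goes straight down 8 mm against a spring (1.5 N at the top, 4.5 N fully down, and up to 1 N of friction); the latch lets go after 3 to 5 mm.
- tray (a joint): How far the tray is out, m, to the box's -x: 0.018 latched, 0.088 out, where a spring (6.5 N shut, 5 N out) drives it. Pushing in takes 5 to 11 N. The latch has play: it clicks (force dips) only 2 to 16 mm deeper than where the tray then comes back to rest, which differs from box to box; 1.5 mm past the click a rubber bumper stops it and the force climbs. Let go too early, it springs out.
- tray_face (a point): Centre of the flat outer (-x) face of the tray's aluminium front block, 186 mm wide and 60 mm high (11 to 71 mm above the bench), which stands 20 mm proud of the box when latched and at least 1 mm when pushed right in; this point is 45 mm above the bench. A finger lip 120 mm wide sticks out 9 mm along its foot, 12 to 17 mm above the bench. Axes as the box's.
- nest (a point): Middle of the seated adapter's body in the black nest on the tray: 57.5 mm behind the front block's face, 12 mm to +y of its middle, 32 mm above the bench (seat 28, tray floor 20). 4 corner pieces leaning outward stand 5 mm above the seat, 1.3 mm clear of the adapter below, 3 mm above; the middle 29 mm of its long sides is open to fingers. Axes as the box's: adapter along x, stub to -x.
- dongle_mid (a point): Middle (half-way up) of the body of the white radio adapter that lies on the bench to the left or right of the box: body 38 mm long (x) x 24 mm wide (y) x 8 mm high, 30 g; grasp it across its 24 mm width. A round stub 6 mm thick and 13 mm long sticks out of its -x end.
- dongle_stub (a point): Point on the adapter's round stub, 27 mm from the middle of its body toward its -x end.
- heat_sink: Bystander: finned aluminium heat sink, 40 x 40 x 20 mm, on the bench to the other side of the box. Origin: centre of its underside.
- driver: Bystander: small screwdriver with a red handle, 154 mm long, 16 mm thick, lying on the bench beside the box's left side. Origin near its middle, on its underside.
- usb_stick: Bystander: blue USB stick, 18 x 50 x 8 mm, lying on the roof of the box toward its left rear. Origin near its middle, on its underside.
Things that resemble listed ones, but are neither listed nor needed, are in the scene too. Leave any black or turquoise look-alike of the part that bears dongle_mid alone.

How it is judged (in metres and radians):
On the way, in this order (a step that is already met when the one before it is completed fails the run):
1. the tray has popped out (value of joint tray above 0.07 m), for 0.1 s.
2. with the tray still out, the adapter lies flat in the nest, stub to the front, and has been let go (value of joint tray above 0.06 m and horizontal distance between dongle_mid and nest below 0.0045 m and z of dongle_mid in the frame of nest below 0.002 m and angle between the x axis of dongle_mid and the x axis of nest, either way round below 0.15 rad and x of dongle_stub in the frame of nest below -0.01 m and angle between dongle_mid's own z axis and vertical below 0.12 rad and contact force between the fingers and dongle below 0.05 N), for 0.2 s.
At the end, for the whole second after the job is handed in: The tray is latched shut and stays so by itself (joint tray below 22 mm), with the adapter lying flat in the nest: its middle within 4.5 mm of the nest's in plan and not more than 2 mm high, in line within 0.15 rad, stub toward the front block (value of joint tray below 0.022 m and horizontal distance between dongle_mid and nest below 0.0045 m and z of dongle_mid in the frame of nest below 0.002 m and angle between the x axis of dongle_mid and the x axis of nest, either way round below 0.15 rad and x of dongle_stub in the frame of nest below -0.01 m and angle between dongle_mid's own z axis and vertical below 0.12 rad); the robot touches nothing.
It fails at once if the robot presses on the box, its release or its tray with more than 22 N (contact force between any of the fingers, the arm and test_box above 22 N).
It fails at once if the heat sink, the screwdriver or the USB stick is moved by more than 25 mm (distance of any of heat_sink, driver, usb_stick from where it was at the start of the episode above 0.025 m).
It also fails if it takes over 69 s, if anything falls off the work surface, if the arm or the gripper's body presses on something with over 40 N, if the wrist force passes 120 N, or if a joint passes its speed limit or range.

### The arm

A 6-joint arm with a two-finger parallel gripper is mounted at the origin on a cart in front of the work surface, level with it; the furniture and walls round the work are solid. World frame = base frame: x ahead of the robot, y to its left, z up, the work surface at z = 0. Lengths are in mm, angles in rad, forces in N, time in s.
With the tool pointing down it reaches from about 350 to 875 mm from the base axis. Payload 4.2 kg.
Tool frame: the origin (TCP) lies midway between the tips of the shut fingers; the grasp point (between the pads) lies 19 mm behind it; x points along the fingers, y is the direction in which the jaws open and shut, and the axes are right-handed (so a half turn about x gives the same grasp; the last joint's range is limited). The gripper opens to 85 mm and grips with 20 to 120 N. Pads are 22 mm wide; open, the fingers measure 114 mm over their backs; the gripper's body (76 mm by 85 mm) begins 54 mm behind the grasp point. The pads swing forward as they close: fully open they stand 13 mm farther back than shut.
Start: joints at [-0.886, 0.385, 0.008, 0, -1.194, -0.259], TCP at [258.168, -569.165, 231.312] pointing down, gripper open.
Joint ranges: [-3.14, 3.14], [-1.21, 2.06], [-1.07, 1.41], [-3.16, 2.05], [-2.99, -0.16], [-3.1, 3.1]. Speed limits (rad/s): [2.79, 2.79, 3.14, 3.14, 3.14, 3.14].

### API

Orientations are given as a rotation vector (axis times angle).
In Python, from station import robot gives the robot as it stands. Calls block until the motion is done:
- robot.move_pose(position, orientation): joint-space move of the TCP to a pose.
- robot.movel(position, rate=150, ori=None): straight line of the TCP; ori=None keeps the orientation; rate is the mean speed in mm/s.
- robot.goto_joints(angles): joint-space move.
- robot.move_gripper(opening, f_grip=None): finger opening in mm; f_grip is the grip in N (None keeps the last); returns when the fingers have stopped.
- robot.pause(seconds).
- robot.inverse_kinematics(position, orientation): joint angles nearest the present ones, or None.
- robot.get_image(name): name is "scene" or "side" or "wrist"; returns a dict with "frame" (400x640x3 uint8, red, green, blue), "vertical_fov" (degrees; the focal length in pixels is half the picture's height over the tangent of half this angle, whatever the lens; pixels are square), "cx", "cy" (the principal point, pixels), "origin" and "attitude" of the camera in the world. Camera axes: x right, y down, z forward; pixel columns grow to the right and rows downward; lengths in mm; the calibration is good to about 2 mm. The wrist camera is an equidistant fisheye: a pixel r from the principal point sees the ray r / f radians off the axis. A picture is of the moment at which its call begins. There is no depth.
A pose or a line that the arm cannot do raises robot.MotionError and nothing moves.
- robot.close_job(): hands the job in, once; it reports no verdict.
Readings, each from a call of its own:
- robot.read_t(): time.
- robot.read_joint_positions(): joint angles.
- robot.read_qvel(): joint speeds.
- robot.read_joint_torque(): joint torques, N m.
- robot.read_position(): TCP position.
- robot.read_tcp_rot(): TCP orientation.
- robot.read_wrist_force(): force on the tool from outside, world axes, zero at the start.
- robot.read_ft_torque(): the same for the moment, N m.
- robot.read_opening(): finger opening in mm.
Only numpy, scipy, OpenCV 4.12 (cv2) and the standard library are available. Lean on these libraries where they do the work, as an engineer would, in place of code of your own. Each camera call takes 0.05 s, during which the arm holds its last target.

## Working session

There is one attempt and no reset: what is moved stays moved. The work goes in short steps, each a Python script; the robot and the scene stay as the last script left them, time stands still between calls to the robot, and variables do not carry over. Pictures are saved under pics/ and viewed, and the job is handed in when it is done.

```bash
ls; mkdir -p pics
cat > h.py <<'E'
import numpy as np, cv2
from station import robot
from scipy.spatial.transform import Rotation as R
def grab(name,fn):
    d=robot.get_image(name); np.savez('pics/'+fn+'.npz',**{k:np.array(v) for k,v in d.items()})
    cv2.imwrite('pics/'+fn+'.png',d['frame'][:,:,::-1]); return d
E
python3 - <<'E'
from h import *
for n in ['scene','side','wrist']:
    d=grab(n,n+'0'); print(n,{k:v for k,v in d.items() if k!='frame'})
print(robot.read_t(),robot.read_position(),robot.read_tcp_rot(),robot.read_wrist_force())
E
```

```text
pics
scene {'vertical_fov': 57.54782477104399, 'cx': 317.83996622429004, 'cy': 195.79390488165663, 'origin': array([ 63.66161937, 610.15450428, 705.80740757]), 'attitude': array([-0.82601424,  2.45119527, -1.18479225])}
side {'vertical_fov': 42.38848481170468, 'cx': 331.435273779809, 'cy': 195.0644599513432, 'origin': array([ 577.61509554, -965.92998722,  825.73131963]), 'attitude': array([-2.22951748, -0.05656582,  0.00758681])}
wrist {'vertical_fov': 65.70646984690485, 'cx': 318.5011398649633, 'cy': 202.13391244235208, 'origin': array([ 196.90761473, -596.1945847 ,  372.25875562]), 'attitude': array([1.61523643, 2.50309456, 0.33927885])}
0.15 [ 257.98380033 -568.81888069  230.50374669] [-0.33266895  1.54534801  0.33510327] [0.70412762 0.43424349 0.50094258]
```

View pics/scene0.png

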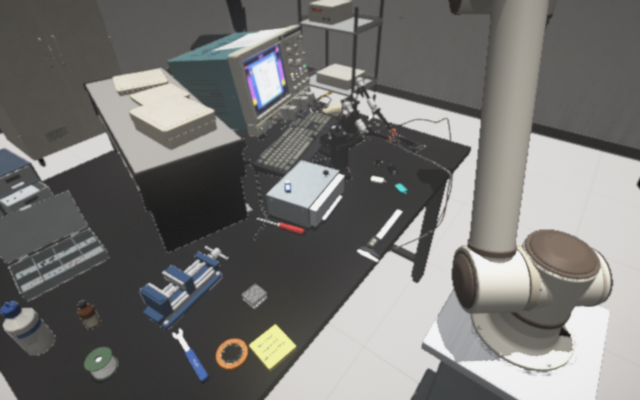

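View pics/side0.png

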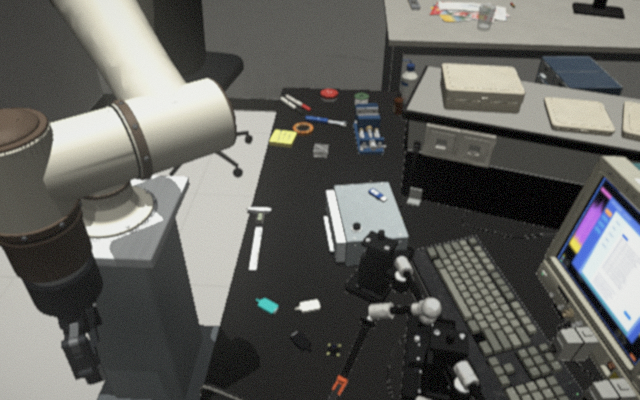

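View pics/wrist0.png

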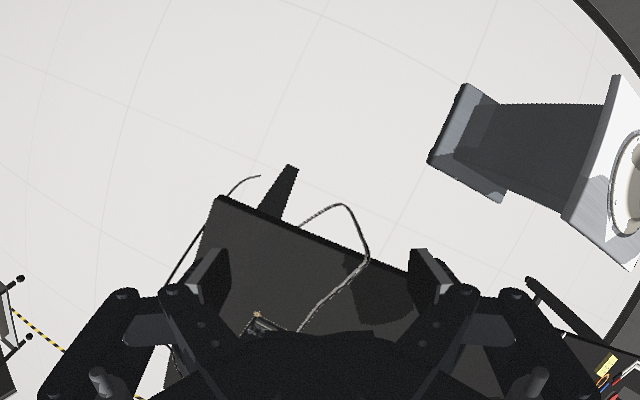

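The scene view shows the box at (305,190) with its cap at (325,172), and the white adapter at (377,180). In the side view the cap is at (356,226) and the white adapter at (307,306), with turquoise and black look-alikes next to it. I'll zoom in and measure.

```bash
cat >> h.py <<'E'
def ray(d,u,v):
    h,w=d['frame'].shape[:2]; f=h/2/np.tan(np.radians(float(d['vertical_fov']))/2)
    x=np.array([(u-d['cx'])/f,(v-d['cy'])/f,1.0])
    return np.array(d['origin']),R.from_rotvec(d['attitude']).as_matrix()@(x/np.linalg.norm(x))
def rayw(d,u,v):
    h,w=d['frame'].shape[:2]; f=h/2/np.tan(np.radians(float(d['vertical_fov']))/2)
    a=np.array([u-d['cx'],v-d['cy']]);r=np.hypot(*a);t=r/f
    x=np.array([*(a/max(r,1e-9)*np.sin(t)),np.cos(t)])
    return np.array(d['origin']),R.from_rotvec(d['attitude']).as_matrix()@x
def onz(o_r,z):
    o,r=o_r; return o+r*(z-o[2])/r[2]
def proj(d,P,fish=False):
    h,w=d['frame'].shape[:2]; f=h/2/np.tan(np.radians(float(d['vertical_fov']))/2)
    c=R.from_rotvec(d['attitude']).as_matrix().T@(np.array(P,float)-d['origin'])
    if fish:
        n=np.hypot(c[0],c[1]);t=np.arctan2(n,c[2]); return np.array([d['cx']+f*t*c[0]/n,d['cy']+f*t*c[1]/n])
    return np.array([d['cx']+f*c[0]/c[2],d['cy']+f*c[1]/c[2]])
def load(fn): return dict(np.load('pics/'+fn+'.npz'))
def crop(fn,x0,y0,x1,y1,s,out):
    im=cv2.imread('pics/'+fn+'.png')[y0:y1,x0:x1]; cv2.imwrite('pics/'+out+'.png',cv2.resize(im,None,fx=s,fy=s,interpolation=cv2.INTER_CUBIC))
def tri(a,b):
    (o1,r1),(o2,r2)=a,b
    t=np.linalg.lstsq(np.stack([r1,-r2],1),o2-o1,rcond=None)[0]
    p,q=o1+t[0]*r1,o2+t[1]*r2
    return (p+q)/2,np.linalg.norm(p-q)
E
python3 - <<'E'
from h import *
crop('side0',240,160,440,400,2.5,'sidec'); crop('scene0',250,90,450,240,4,'scenec')
s=load('scene0');d=load('side0')
for n,a,b,z in [('cap',(325.5,172.5),(356,225.5),90),('white',(377,180),(308,306),8)]:
    print(n,onz(ray(s,*a),z),onz(ray(d,*b),z),tri(ray(s,*a),ray(d,*b)))
E
```

```text
cap [ 601.35934208 -108.33765278   90.        ] [ 604.76150831 -121.48835499   90.        ] (array([ 605.4793931 , -114.70125442,   84.47411364]), np.float64(1.1680713983996862))
white [ 511.43147619 -269.30870029    8.        ] [ 512.15646242 -280.66726963    8.        ] (array([ 513.10121084, -275.74919443,    2.97845068]), np.float64(2.9521777405288914))
```

View pics/sidec.png

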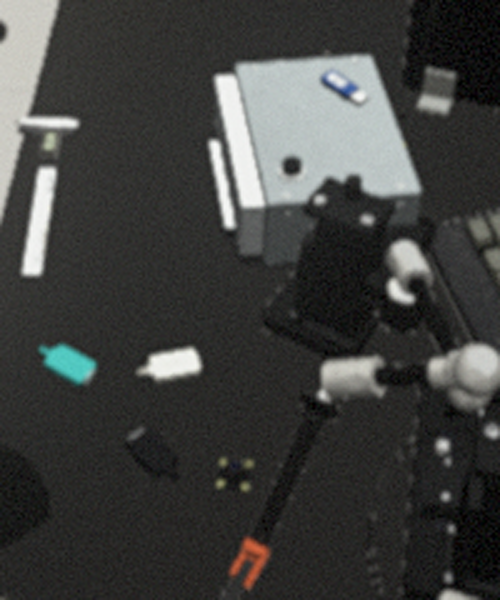

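View pics/scenec.png

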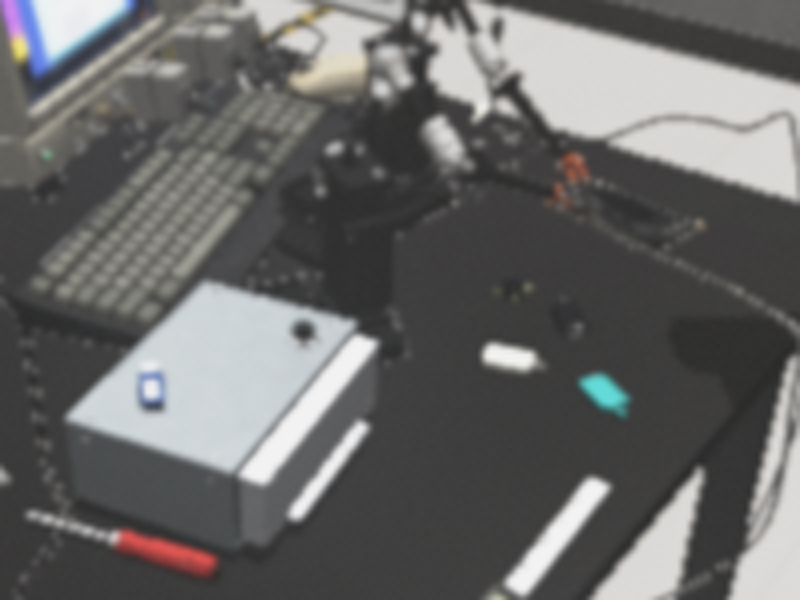

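Run:
```python
from h import *
w=load('wrist0');s=load('scene0');d=load('side0')
T=R.from_rotvec(robot.read_tcp_rot()); p=robot.read_position()
print(T.inv().apply(w['origin']-p)); print((T.inv()*R.from_rotvec(w['attitude'])).as_matrix().round(3))
for n,a in [('stand base side',(372,298)),('orange',(340,382))]: print(n,onz(ray(d,*a),0),onz(ray(d,*a),100))
print('scene base',onz(ray(s,347,177),0), 'orange',onz(ray(s,391,137),0),onz(ray(s,391,137),100))
# stand tops: match side (381,231)-> scene (335,128)?
for a,b in [((335,128),(368,240)),((360,124),(404,265)),((358,105),(404,265)),((391,135),(340,382)),((394,130),(343,377)),((350,97),(426,310))]: print(tri(ray(s,*a),ray(d,*b)))
robot.movel([p[0],p[1],330],rate=250)
o=[0,np.pi/2,0]
q=robot.inverse_kinematics([480,-200,320],o); print(q)
robot.move_pose([480,-200,320],o); print(robot.read_t(),robot.read_position(),robot.read_joint_positions())
grab('wrist','w1')
```

```text
[-141.746225      0.51474096  -66.94740409]
[[-0.    -0.265  0.964]
 [ 1.    -0.001  0.   ]
 [ 0.001  0.964  0.265]]
stand base side [ 642.72920356 -245.32422357    0.        ] [ 634.8435746  -332.59301749  100.        ]
orange [ 582.11979661 -443.22031178    0.        ] [ 581.57425583 -506.52294582  100.        ]
scene base [ 605.9806174  -234.79438959    0.        ] orange [ 619.92975218 -563.30964616    0.        ] [ 541.11673225 -397.05123943  100.        ]
(array([ 639.40087375, -233.35618705,  163.75336207]), np.float64(33.06220775570072))
(array([ 657.94388418, -327.77574325,  160.55702698]), np.float64(66.27097516368731))
(array([ 668.62873721, -357.99389161,  203.46091489]), np.float64(28.516431436923522))
(array([ 581.62268204, -480.02056663,   57.99596176]), np.float64(0.3899808229512301))
(array([ 580.9844792 , -485.84346159,   77.98678817]), np.float64(11.431704602191799))
(array([ 719.78105657, -421.63837326,  184.98477229]), np.float64(14.480840460862261))
[-0.0824286   0.15173137 -0.09082446  0.         -1.3282405  -1.48836773]
2.275 [ 479.81849656 -200.50893522  319.65288775] [-8.34156458e-02  1.52312013e-01 -9.10148233e-02  1.16902787e-04
 -1.32824702e+00 -1.48801328e+00]
```

View pics/w1.png

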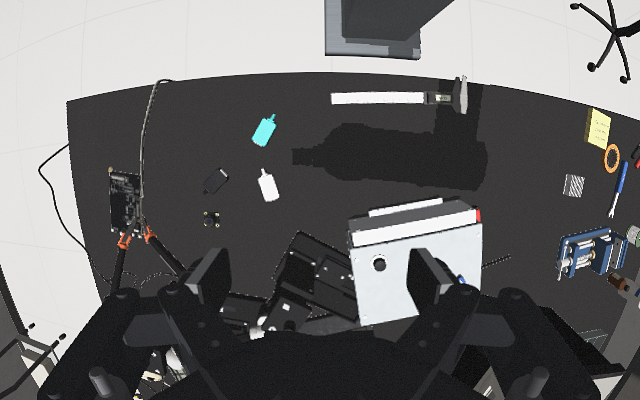

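Run:
```python
from h import *
crop('w1',240,150,500,340,3,'w1c')
w=load('w1'); im=w['frame']
hsv=cv2.cvtColor(im,cv2.COLOR_RGB2HSV)
m=((hsv[...,2]>165)&(hsv[...,1]<60)).astype(np.uint8); m[:160]=0;m[210:]=0;m[:,:240]=0;m[:,300:]=0
n,l,st,c=cv2.connectedComponentsWithStats(m); print(st,c)
for k in range(1,n):
    if st[k,4]>100:
        cs,_=cv2.findContours((l==k).astype(np.uint8),0,1); print(cv2.minAreaRect(cs[0]))
for nm,p,z in [('cap',(380,264),90),('adap',(267,186),8),('facecornerR',(352,236),71),('faceL',(475,201),71)]: print(nm,onz(rayw(w,*p),z))
```

```text
[[     0      0    640    400 255598]
 [   258    169     21     33    402]] [[319.58111957 199.52029359]
 [267.92288557 186.59701493]]
((267.2242431640625, 184.11744689941406), (32.571632385253906, 15.15237045288086), 72.6459732055664)
cap [ 601.61751167 -116.94867196   90.        ]
adap [ 511.69535555 -278.02863868    8.        ]
facecornerR [ 567.62609766 -154.66452855   71.        ]
faceL [518.43910486  23.70856252  71.        ]
```

View pics/w1c.png

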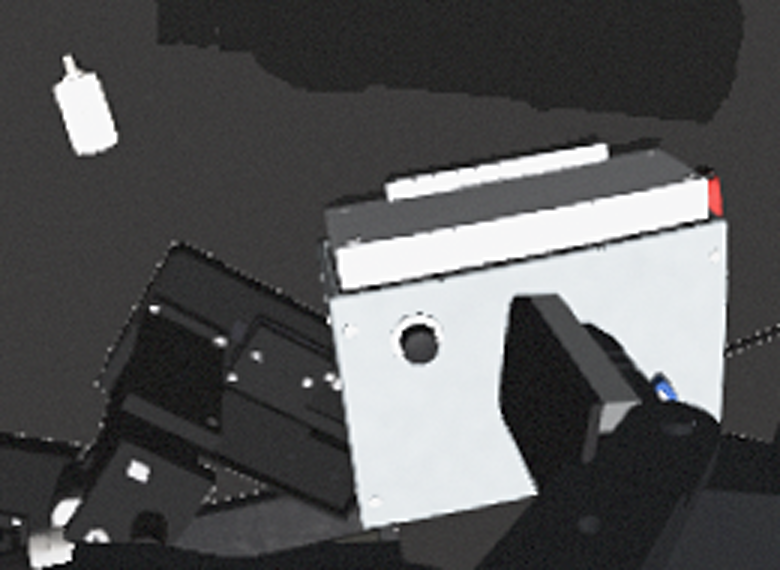

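Run:
```python
from h import *
w=load('w1')
P=lambda c,z:onz(rayw(w,240+c[0]/3,150+c[1]/3),z)[:2]
fr,fl=P((336,247),71),P((707,178),71); br,bl,rr=P((330,298),78),P((727,221),78),P((365,526),78)
cap=P((419,343),90); ad=P((90,115),8); st=P((69,64),5)
ang=lambda a,b:np.arctan2(*(b-a)[::-1])
print('face',fr,fl,np.linalg.norm(fl-fr),ang(fr,fl)-np.pi/2)
print('roof',br,bl,np.linalg.norm(bl-br),ang(br,bl)-np.pi/2,'depth',np.linalg.norm(rr-br),ang(br,rr))
print('cap',cap,'ad',ad,'stub',st,np.linalg.norm(ad-st))
fm=(fr+fl)/2;bm=(br+bl)/2;yaw=ang(br,bl)-np.pi/2
ex=np.array([np.cos(yaw),np.sin(yaw)]);ey=np.array([-ex[1],ex[0]])
print('face mid in box-front frame',(fm-bm)@ex,(fm-bm)@ey,'cap',(cap-bm)@ex,(cap-bm)@ey)
# adapter body axis via contour w/out stub
im=w['frame'];m=(im.min(2)>150).astype(np.uint8);m[:160]=0;m[210:]=0;m[:,:240]=0;m[:,300:]=0
mo=cv2.morphologyEx(m,cv2.MORPH_OPEN,np.ones((7,7)))
cs,_=cv2.findContours(mo,0,1);c=max(cs,key=cv2.contourArea)[:,0]
g=np.array([onz(rayw(w,*q),8)[:2] for q in c],np.float32)
print(cv2.minAreaRect(g))
ys,xs=np.nonzero(m);g=np.array([onz(rayw(w,x,y),8)[:2] for x,y in zip(xs,ys)]);mu=g.mean(0);u=np.linalg.svd(g-mu)[2][0] if 0 else np.linalg.eigh(np.cov((g-mu).T))[1][:,1];print(mu,u,np.arctan2(u[1],u[0]))
```

```text
face [ 562.2786871  -154.84918779] [530.89991537  26.70748275] 184.24834310128531 0.17114115253397122
roof [ 584.34817785 -157.50082307] [550.65423244  37.81621879] 198.20198988829853 0.1708276576611838 depth 133.23782717456854 0.17978990733495354
cap [ 602.11330641 -117.37403537] ad [ 515.34384289 -273.55225072] stub [ 489.6240795  -283.84847473] 27.704123477047194
face mid in box-front frame -21.3263638720474 -0.6120190953834048 cap 24.32802090205756 -62.57831319028957
((513.48193359375, -276.5008544921875), (40.81090545654297, 23.700454711914062), 15.832344055175781)
[ 512.56437028 -276.71328098] [-0.96060618 -0.27791324] -2.859971562491644
```

Run:
```python
from h import *
w=load('w1');d=load('side0')
ws=[(155,309),(220,341),(231,378),(257,355),(307,382),(332,378),(138,470),(212,423)]
ds=[(320,200),(367,219),(352,182),(325,178)]
for b in ds:
    for a in ws:
        p,g=tri(rayw(w,240+a[0]/3,150+a[1]/3),ray(d,240+b[0]/2.5,160+b[1]/2.5))
        if g<8 and p[2]<400: print(b,a,p.round(0),round(g,1))
```

```text
(320, 200) (307, 382) [ 627. -166.   86.] 7.8
(320, 200) (332, 378) [ 629. -154.   77.] 4.8
(320, 200) (138, 470) [ 625. -239.  156.] 1.0
(320, 200) (212, 423) [ 625. -209.  126.] 7.4
```

```bash
cat >> h.py <<'E'
def ori(yaw): return (R.from_rotvec([0,0,yaw])*R.from_rotvec([0,np.pi/2,0])).as_rotvec()
E
python3 - <<'E'
from h import *
robot.move_pose([602,-117,230],ori(0.173)); 
robot.move_gripper(0,20)
print(robot.read_t(),robot.read_position(),robot.read_joint_positions(),robot.read_opening(),robot.read_wrist_force())
w=grab('wrist','w2'); grab('side','s2'); print(proj(w,[602,-117,90],True))
crop('s2',260,60,460,330,2.2,'s2c')
E
```

```text
3.8167 [ 602.00066384 -116.95010208  229.92360876] [ 7.17435769e-02  3.65779267e-01 -2.45877132e-02  6.87098851e-06
 -1.18060124e+00 -1.46945900e+00] 0.3959382682660953 [-0.2174171   0.3275287   0.55510722]
[317.99018819 191.44339179]
```

View pics/w2.png

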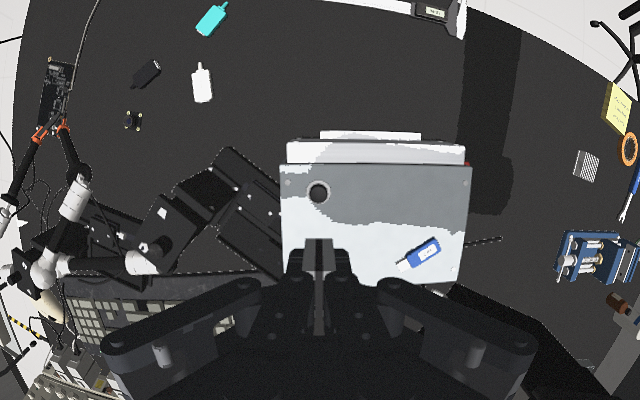

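View pics/s2c.png

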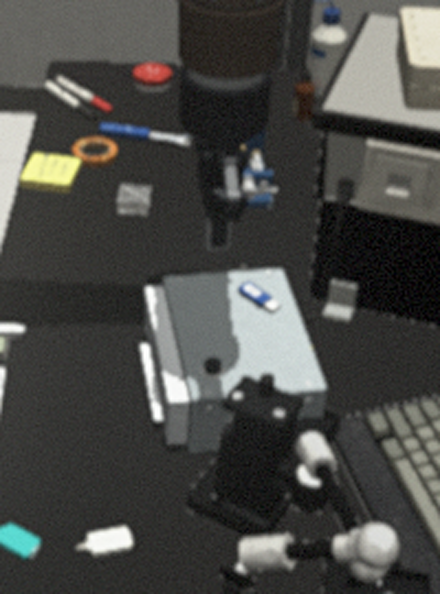

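Run:
```python
from h import *
robot.movel([602.5,-117,96],rate=150)
f0=robot.read_wrist_force();print(f0)
for z in [92,90,89,88,87,86,85,84]:
    robot.movel([602.5,-117,z],rate=30)
    f=robot.read_wrist_force()-f0;print(z,robot.read_position()[2].round(2),f.round(2))
    if f[2]>9: break
robot.pause(0.3)
grab('side','s3');grab('wrist','w3')
robot.movel([602.5,-117,130],rate=200)
print(robot.read_t())
```

```text
[ 0.30325    -0.54547988  0.00093511]
92 92.29 [-0.5   0.71 -0.09]
90 90.18 [-0.12  0.53  0.11]
89 89.48 [-0.5   0.72  3.32]
88 88.4 [-1.58  1.07  4.96]
87 86.58 [-0.27  2.2   1.96]
86 85.85 [-0.66  1.05  2.7 ]
85 84.96 [-1.12  0.6   2.85]
84 84.0 [-1.34  1.16  3.27]
7.775
```

View pics/w3.png

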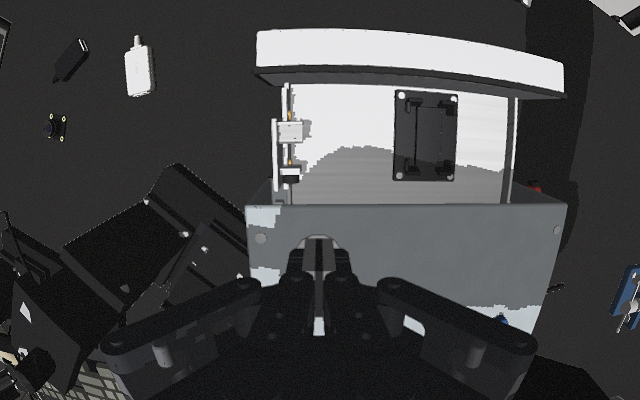

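Run:
```python
from h import *
robot.move_pose([540,-55,170],ori(0.173)); w=grab('wrist','w4')
print(robot.read_t(),robot.read_position())
robot.move_pose([514,-276,140],ori(0.28)); robot.move_gripper(38,20); grab('wrist','w5')
print(robot.read_t(),robot.read_position(),robot.read_opening())
```

```text
8.3 [539.5766886  -54.8812134  169.09894669]
9.7 [ 514.17370527 -275.60614048  140.14613809] 37.93375061739554
```

View pics/w4.png

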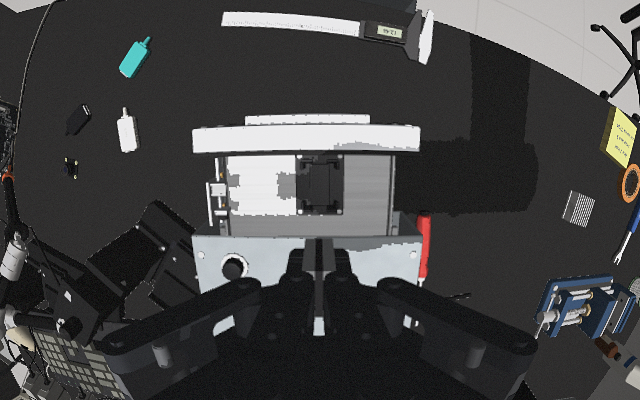

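View pics/w5.png

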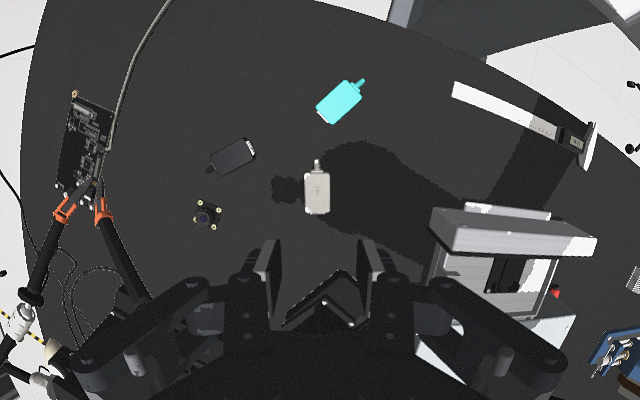

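Run:
```python
from h import *
crop('w4',180,110,440,290,3,'w4c')
crop('w5',270,140,370,230,6,'w5c')
```

```text
(no output)
```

View pics/w4c.png

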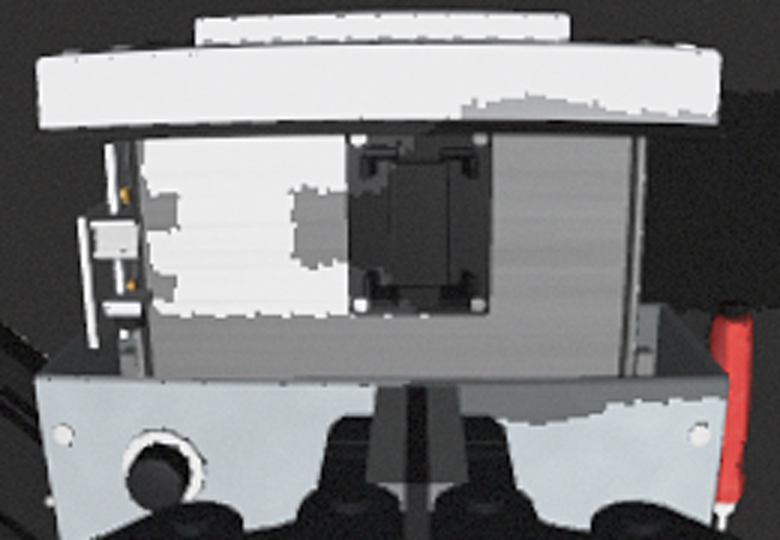

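View pics/w5c.png

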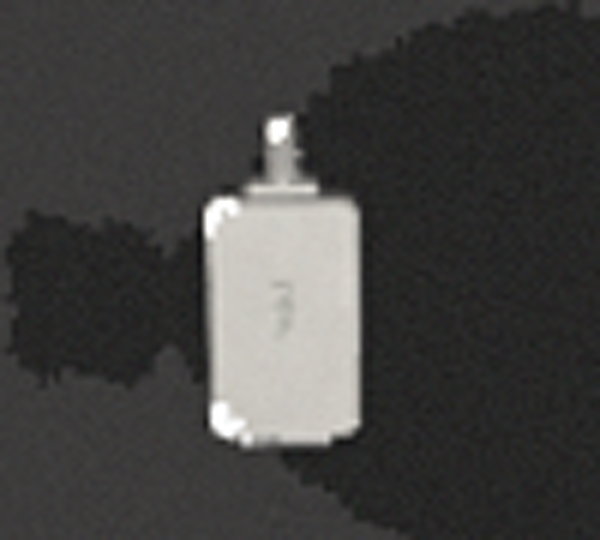

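Run:
```python
from h import *
w=load('w4');P=lambda c,z:onz(rayw(w,180+(c[0]+.5)/3-.5,110+(c[1]+.5)/3-.5),z)[:2]
ang=lambda a,b:np.arctan2(*(b-a)[::-1])
sc=np.array([P(c,26) for c in [(358,140),(480,140),(361,305),(479,305)]]);print('screws',sc.mean(0),ang(sc[0],sc[1])-np.pi/2,ang(sc[2],sc[3])-np.pi/2,ang((sc[0]+sc[1])/2,(sc[2]+sc[3])/2), np.linalg.norm(sc[0]-sc[1]),np.linalg.norm(sc[0]-sc[2]))
yaw=0.173;ex=np.array([np.cos(yaw),np.sin(yaw)]);ey=np.array([-ex[1],ex[0]])
f=[P((38,59),71),P((720,49),71)];b=[P((40,129),71),P((720,118),71)];print('face',ang(*f)-np.pi/2,np.linalg.norm(f[1]-f[0]),'back',ang(*b)-np.pi/2)
fm=sum(f)/2;bm=sum(b)/2;print('nest from face',fm+57.5*ex+12*ey, 'thickness',(bm-fm)@ex)
r=[P((36,376),78),P((728,379),78)];rm=sum(r)/2;print('roof',ang(*r)-np.pi/2,np.linalg.norm(r[1]-r[0]),'nest from roof',rm-32.5*ex+12*ey,'proud',(rm-fm)@ex)
c=[(213,198),(357,198),(357,438),(213,438)]
w=load('w5');Q=lambda c:onz(rayw(w,270+(c[0]+.5)/6-.5,140+(c[1]+.5)/6-.5),8)[:2]
q=np.array([Q(x) for x in c]);print('adapter',q.mean(0),ang(q[0],q[3]),ang(q[1],q[2]),np.linalg.norm(q[1]-q[0]),np.linalg.norm(q[3]-q[0]))
st=Q((280,130));print(st,ang(st,q.mean(0)),np.linalg.norm(st-q.mean(0)))
```

```text
screws [532.91093934 -54.09491592] 0.1736526761587034 0.1732464507621312 0.18009781647662373 37.67390391952 53.19281505445663
face 0.18132813593632924 183.23117156860732 back 0.18505791243956193
nest from face [533.33558298 -54.04494128] thickness 18.914212317563393
roof 0.17168757733215578 196.33191858278573 nest from roof [532.91812858 -53.75318868] proud 89.63899884364686
adapter [ 514.16082327 -276.40680158] 0.2696075302108463 0.2886618679213766 21.542598990525214 37.56850432797192
[ 486.4460755  -285.12325185] 0.30471121576902443 29.053119442117467
```

Run:
```python
from h import *
o=ori(0.283)
robot.movel([514.2,-276.4,30],rate=150,ori=o); robot.movel([514.2,-276.4,2],rate=60)
print(robot.read_position(),robot.read_wrist_force())
robot.move_gripper(15,25); print(robot.read_opening(),robot.read_wrist_force(),robot.read_t())
robot.movel([514.2,-276.4,150],rate=180)
robot.move_pose([533.1,-54.0,150],ori(0.175))
print(robot.read_opening(),robot.read_position(),robot.read_t())
grab('wrist','w6');crop('w6',180,110,460,350,2.8,'w6c')
```

```text
[ 514.17845389 -276.4256451     1.70609495] [ 0.09018419 -0.17012031 -1.4517301 ]
22.243612995447723 [0.14115234 0.10583699 1.60593524] 11.475
22.382693709766386 [532.93397508 -54.47067209 149.47241787] 13.3417
```

View pics/w6c.png

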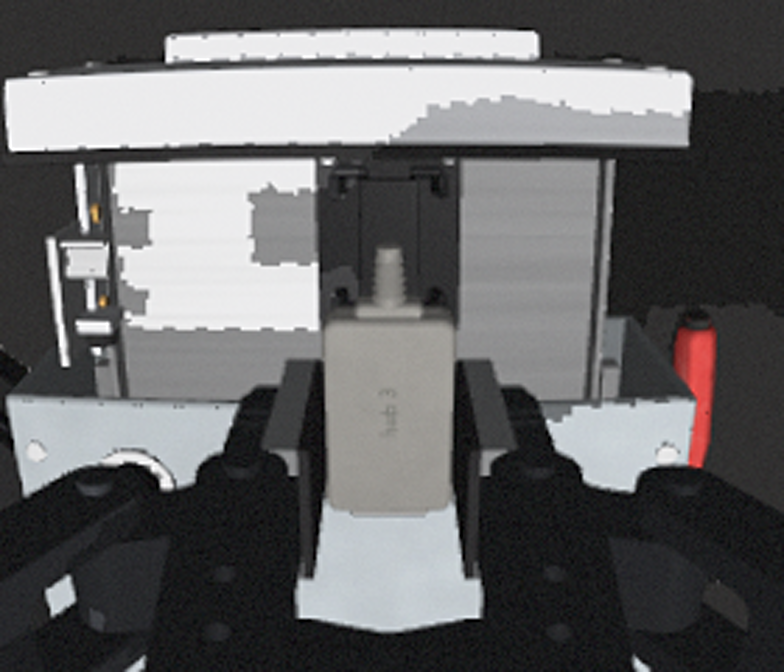

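Run:
```python
from h import *
w=load('w6');P=lambda c,z:onz(rayw(w,180+(c[0]+.5)/2.8-.5,110+(c[1]+.5)/2.8-.5),z)
T=R.from_rotvec(robot.read_tcp_rot());p=robot.read_position();print(p)
for z in (154,156,158):
    q=np.array([P(c,z) for c in [(325,320),(456,320),(451,511),(328,511)]])
    print(T.inv().apply(q-p).round(1).tolist(),np.linalg.norm(q[0]-q[1]).round(1), T.inv().apply(q.mean(0)-p))
```

```text
[532.96758666 -54.93179529 149.56533683]
[[-4.4, -9.8, -18.6], [-4.4, 12.2, -18.6], [-4.5, 12.4, 18.9], [-4.5, -10.3, 19.0]] 22.0 [-4.43497103  1.11215254  0.15916466]
[[-6.4, -9.7, -19.3], [-6.4, 12.0, -19.3], [-6.5, 12.2, 17.7], [-6.5, -10.1, 17.7]] 21.7 [-6.43404204  1.10841703 -0.81817997]
[[-8.4, -9.5, -20.0], [-8.4, 11.9, -20.0], [-8.5, 12.1, 16.4], [-8.4, -10.0, 16.4]] 21.4 [-8.43311304  1.10468152 -1.79552459]
```

Run:
```python
from h import *
a=np.array([robot.read_position() for _ in range(12)]);print(a.mean(0),a.std(0),robot.read_t())
w=load('w6');P=lambda c,z:onz(rayw(w,180+(c[0]+.5)/2.8-.5,110+(c[1]+.5)/2.8-.5),z)
T=R.from_rotvec(ori(0.175))
for nm,c,z in [('nestplate front screws?',(326,162),26),('',(455,162),26),('cornerL',(342,185),30),('cornerR',(434,185),30)]: print(nm,T.inv().apply(P(c,z)-a.mean(0)).round(1))
q=np.array([P(c,155.5) for c in [(325,320),(456,320),(451,511),(328,511)]]).mean(0);print(T.inv().apply(q-a.mean(0)))
```

```text
[532.96758666 -54.93179529 149.56533683] [1.13686838e-13 0.00000000e+00 0.00000000e+00] 13.3917
nestplate front screws? [123.6 -18.5 -25.4]
 [123.6  21.4 -25.4]
cornerL [119.6 -13.4 -18.8]
cornerR [119.6  14.8 -18.8]
[-5.93466317  1.11074296 -0.56708957]
```

Run:
```python
from h import *
o=ori(0.175)
robot.movel([533.1,-54,45],rate=150,ori=o); f0=robot.read_wrist_force()
for z in [37,34,32,31,30.3]:
    robot.movel([533.1,-54,z],rate=40); f=robot.read_wrist_force()-f0; print(z,robot.read_position().round(2),f.round(2))
    if f[2]>5: break
robot.move_gripper(36); print(robot.read_opening(),robot.read_wrist_force()-f0)
robot.pause(0.2)
robot.movel([533.1,-54,150],rate=150); print(robot.read_t())
grab('wrist','w7');crop('w7',180,110,460,350,2.8,'w7c')
```

```text
37 [533.06 -53.97  37.07] [-0.4   0.52 -0.98]
34 [532.99 -53.98  33.87] [ 0.63 -0.87  0.66]
32 [533.02 -54.01  31.87] [-0.63  0.21 -0.08]
31 [533.06 -54.02  30.92] [ 1.05  0.32 -0.11]
30.3 [533.24 -53.99  30.37] [-0.59 -0.09  0.7 ]
35.46458888089933 [-0.72582589  0.40211352 -0.05185476]
17.0333
```

View pics/w7c.png

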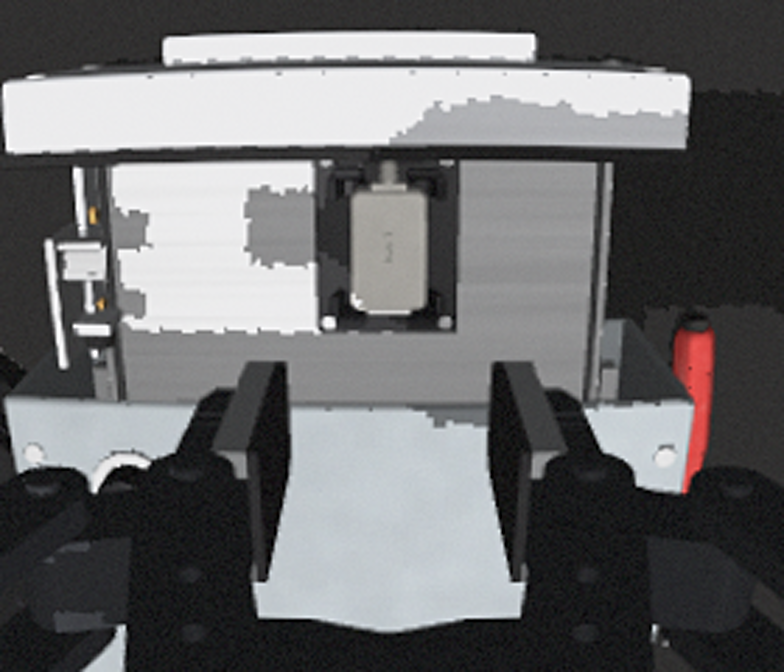

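It looks seated: the body spans (351..428, 190..312) in the crop, square with the nest and with its stub to the front. I'll check it numerically and from the other cameras.

Run:
```python
from h import *
w=load('w7');P=lambda c,z:onz(rayw(w,180+(c[0]+.5)/2.8-.5,110+(c[1]+.5)/2.8-.5),z)
T=R.from_rotvec(ori(0.175));n=np.array([533.1,-54,32])
q=np.array([P(c,36) for c in [(351,190),(428,190),(428,311),(351,311)]])
print(T.inv().apply(q-n).round(1).tolist(),T.inv().apply(q.mean(0)-n))
sc=np.array([P(c,26) for c in [(328,322),(445,322)]]); print(T.inv().apply(sc-n).round(1))
crop('w7',285,160,355,240,9,'w7d')
```

```text
[[-4.0, -10.7, -19.3], [-4.0, 12.4, -19.3], [-4.0, 12.8, 18.8], [-4.0, -11.2, 18.8]] [-4.          0.81524391 -0.24947561]
[[  6.  -19.1  26. ]
 [  6.   18.8  26. ]]
```

View pics/w7d.png

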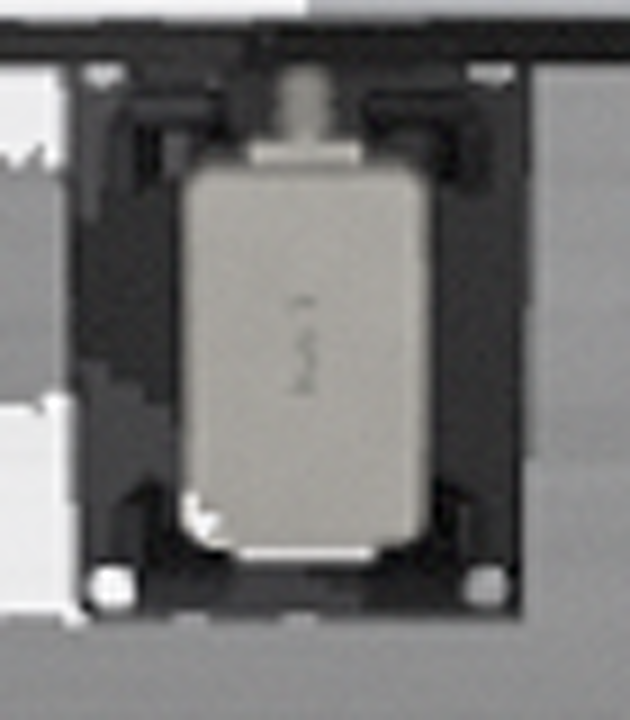

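The adapter is seated: body measured at 38.1 x 23.5 mm, within 1 mm of the nest and square to it. Next I go round to the front of the tray with the fingers shut, standing back from the face.

```bash
cat >> h.py <<'E'
YAW=0.173
ex=np.array([np.cos(YAW),np.sin(YAW),0]);ey=np.array([-ex[1],ex[0],0])
FACE=np.array([533.1,-54,0])-57.5*ex-12*ey   # face mid when out
def pt(s,z): return FACE+s*ex+np.array([0,0,z])  # s: TCP x relative to face-out
def fx(n=3):
    v=[]
    for _ in range(n):
        v.append(robot.read_wrist_force()); robot.pause(0.01)
    return np.mean(v,0)
E
python3 - <<'E'
from h import *
o=ori(YAW)
robot.move_pose(pt(-45,150),o); robot.move_gripper(0,20)
robot.movel(pt(-45,32),rate=200)
f0=fx(4); np.save('f0.npy',f0); t0=robot.read_t(); print(robot.read_position(),pt(-45,32),f0,t0)
robot.movel(pt(-18,32),rate=80)
s=-18
while s<-4:
    s+=1; robot.movel(pt(s,32),rate=40); f=fx()-f0; print(s,(f@ex).round(2),end='; ')
    if -(f@ex)>3: break
print(robot.read_t()); grab('side','s8'); grab('wrist','w8'); crop('s8',240,120,440,300,3.5,'s8c')
E
```

```text
[435.20388768 -83.34602244  32.82273812] [434.19569954 -83.46505303  32.        ] [ 0.19958085 -0.15242616  0.07106073] 18.7833
-17 0.25; -16 -0.04; -15 0.01; -14 0.19; -13 -0.56; -12 -0.21; -11 -2.56; -10 -5.61; 21.475
```

View pics/s8c.png

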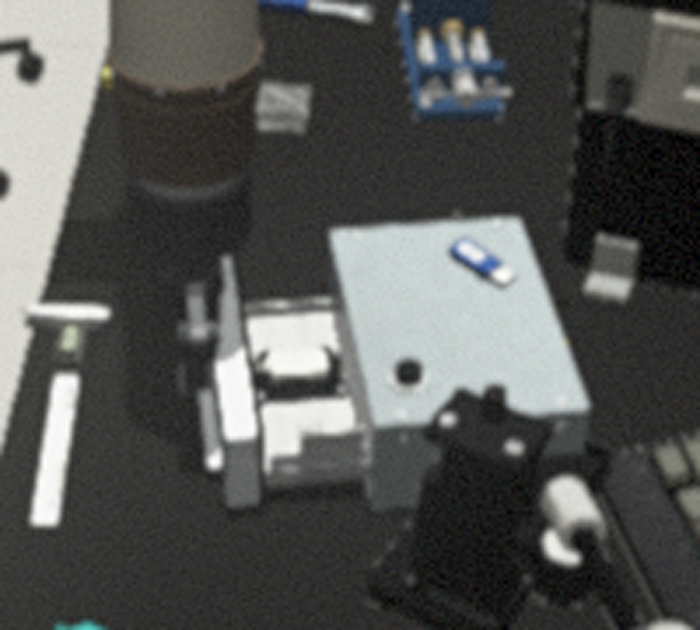

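View pics/w8.png

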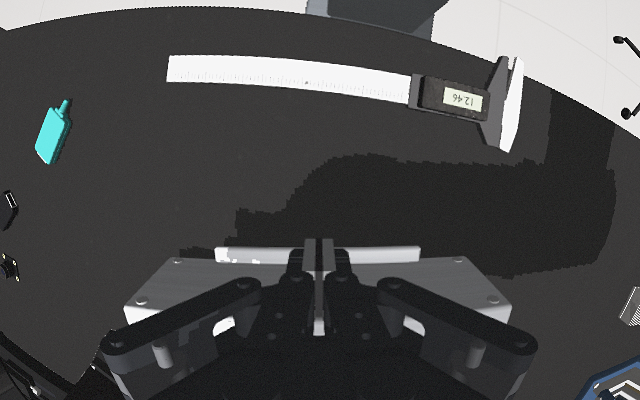

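Run:
```python
from h import *
f0=np.load('f0.npy'); s=-10
while s<54:
    s=min(s+8,54); robot.movel(pt(s,32),rate=35); f=fx(2)-f0; F=-(f@ex); print(s,F.round(2),f[2].round(1),end='; ')
    if F>15: break
print(robot.read_t(),robot.read_position(),pt(s,32))
grab('wrist','w9')
```

```text
-2 5.53 -1.4; 6 5.14 -1.2; 14 5.56 -1.2; 22 5.64 -1.1; 30 5.62 -1.0; 38 6.23 -1.6; 46 6.78 -1.2; 54 7.23 -1.2; 24.7083 [528.4647851  -66.98044553  30.64806317] [531.7179053  -66.42335761  32.        ]
```

View pics/w9.png

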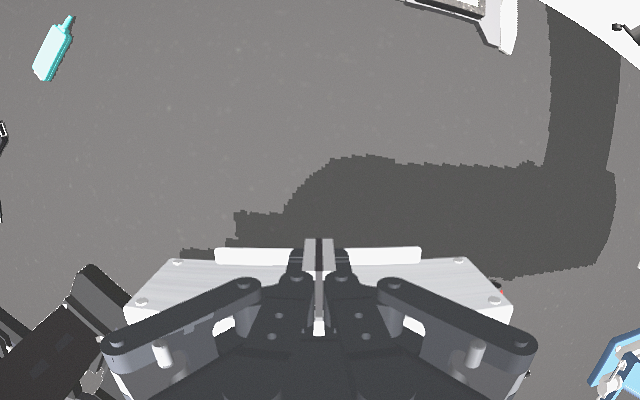

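Run:
```python
from h import *
f0=np.load('f0.npy'); s=54;log=[]
while s<84:
    s+=0.8; robot.movel(pt(s,32),rate=20); f=fx(3)-f0; F=-(f@ex); a=(robot.read_position()-FACE)@ex
    log.append((s,a,F)); print('%.1f %.1f %.1f'%(s,a,F),end='; ')
    if F>13 or robot.read_t()>52: break
print(robot.read_t()); np.save('log.npy',log)
```

```text
54.8 51.2 7.2; 55.6 51.9 7.3; 56.4 52.6 7.4; 57.2 53.4 7.4; 58.0 54.2 7.7; 58.8 55.0 7.2; 59.6 55.8 8.0; 60.4 56.6 7.2; 61.2 57.4 7.2; 62.0 58.2 7.4; 62.8 59.0 7.2; 63.6 59.7 7.7; 64.4 60.1 8.3; 65.2 60.8 8.9; 66.0 61.5 8.8; 66.8 62.2 9.2; 67.6 62.9 8.9; 68.4 63.6 9.3; 69.2 64.3 9.9; 70.0 65.0 9.8; 70.8 65.7 10.1; 71.6 66.3 10.4; 72.4 67.8 8.2; 73.2 68.8 8.2; 74.0 70.1 7.1; 74.8 70.9 7.5; 75.6 71.7 6.6; 76.4 72.3 7.5; 77.2 72.3 9.4; 78.0 72.3 11.3; 78.8 72.3 11.4; 79.6 72.3 13.3; 33.5583
```

The force dipped from 10.4 to about 7 N, and then the bumper stopped the tray and the force climbed, so the click has been passed. I'll back off slowly and see whether the tray stays shut.

Run:
```python
from h import *
f0=np.load('f0.npy')
for s in [76,72,68,64,60,56,52,48,44,36]:
    robot.movel(pt(s,32),rate=40); f=fx(2)-f0; print(s,round((robot.read_position()-FACE)@ex,1),round(-(f@ex),2),end='; ')
robot.movel(pt(20,32),rate=100); robot.movel(pt(10,180),rate=200); print(robot.read_t())
robot.move_pose(pt(60,230),ori(YAW)); grab('wrist','w10');grab('side','s10'); grab('scene','c10');crop('s10',240,120,440,300,3.5,'s10c'); print(robot.read_t())
```

```text
76 71.7 7.52; 72 69.1 6.38; 68 66.0 5.38; 64 62.5 5.46; 60 58.9 5.69; 56 57.7 0.52; 52 52.3 -0.26; 48 47.8 0.25; 44 43.8 0.59; 36 35.8 0.52; 37.525
38.0583
```

View pics/w10.png

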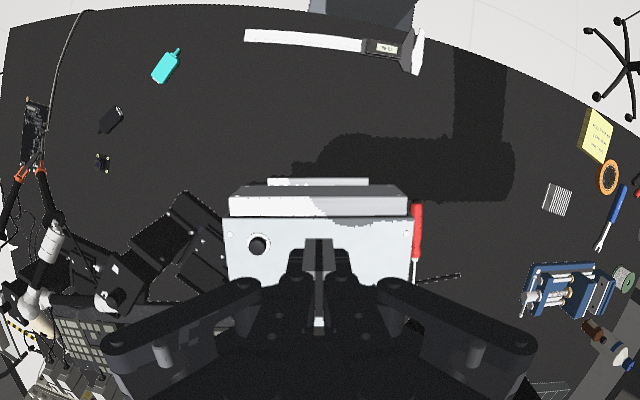

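View pics/s10c.png

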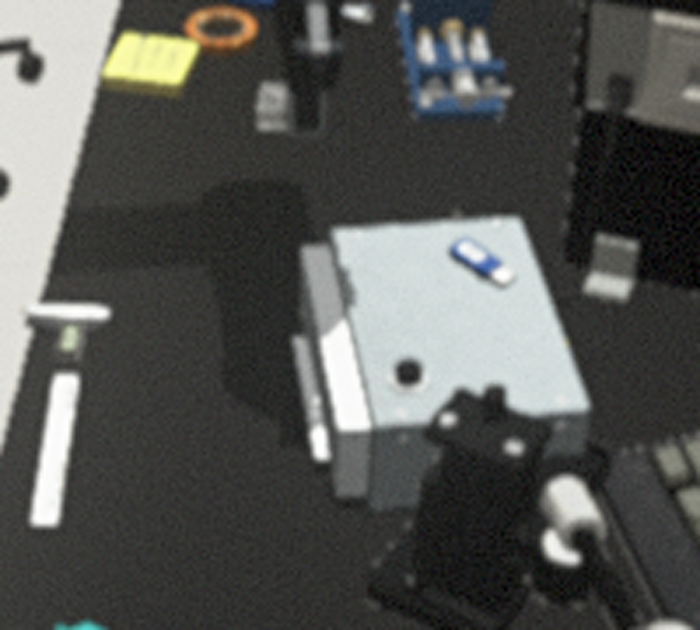

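The tray stays latched with its face about 20 mm proud of the box. It let go of the fingers at s≈58, which puts the joint at about 18 mm. The bystanders look undisturbed.

Run:
```python
from h import *
print(robot.read_position(),robot.read_wrist_force(),robot.read_t())
robot.close_job()
```

```text
[536.09796167 -65.51285218 227.94988044] [-0.03962336  0.57783427  0.63042242] 38.0583
the job is handed in; nothing more can be done
```

The adapter is loaded in the test box, the tray is latched shut, and I handed the job in at about 38 s. No verdict is reported.

- **Release:** I pressed the cap with at most about 5 N and the tray popped out.
- **Adapter:** I laid the white adapter in the nest with its stub to the front. The wrist camera showed it flat and square, within about 1 mm of the nest's middle. I could not check it again once the tray was shut.
- **Latching:** Pushing the tray in, the force dipped from 10.4 N to about 7 N at the click, then climbed at the bumper to 13.3 N, where I stopped. After I backed off, the tray came to rest at about 18 mm on the joint and stayed shut by itself.
- **At hand-in:** The hand was clear of everything. The heat sink, screwdriver and USB stick looked undisturbed in the last pictures, though I judged that by eye and did not measure it.

**Disagreements:** At the start, the scene and side cameras differed by about 12 mm on the cap, so I worked from the wrist camera. Its measured sizes came out 1–2% small, and the nest position agreed within 0.5 mm worked out from the screws, the face and the roof edge.

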